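Clear the pile onto the shadow mats

TASK

Someone left the touch-up kit in one pile on the bench: a small red-painted tin lid on the film gauge on the blue sanding block on the black case. Take the pile apart from the top down, one thing at a time, and set each the right way up on its own mat, centred on and lined up with the shape printed there (either way round): lid on red, gauge on yellow, sanding block on blue, case on white. Set things down rather than dropping them, and leave the small yellow tin at the back where it is.

Things in the scene. Friction and masses are not known exactly. Their poses are not given: they have to be found in the camera images.
- lid_mid (a point): round press-in tin lid with red paint in it, 60 mm across, 9 mm high, loose, on top of the pile; the point is its centre, half-way up, z up. It overhangs the gauge's long sides by about 2 mm
- gauge_mid (a point): black film gauge (flat hand-held meter with a small screen and a thin yellow line round it), 112 mm along its x, 58 mm wide along its y, 26 mm high, loose; a short probe nose sticks out 15 mm more at its +x end. The point is the centre of the body without the nose, half-way up. It lies on the sanding block, turned about 45 degrees to it; grasp across the 58 mm
- block_mid (a point): greyish-blue sanding block with brown abrasive underside, 64 mm wide along its x, 118 mm long along its y, 30 mm high, loose; the point is its centre, half-way up. It lies across the black case; grasp across the 64 mm
- case_mid (a point): plain black plastic case, 70 mm wide along its x, 120 mm long along its y, 22 mm high, loose, on the bench at the foot of the pile; the point is its centre, half-way up; grasp across the 70 mm
- mat_lid_top (a point): red square foam-rubber mat, 3 mm thick, fixed to the bench, 92 x 92 mm, with a white disc of 60 mm printed on it; the point is the centre of the disc on the mat's top, z up
- mat_gauge_top (a point): yellow foam-rubber mat, 3 mm thick, fixed to the bench, 142 mm along its x, 88 mm along its y, with a black rectangle 112 (x) by 58 mm (y) printed on it, where the gauge's body belongs (the nose may stick out past the rectangle at either end); the point is the centre of the rectangle on the mat's top
- mat_block_top (a point): blue foam-rubber mat, 3 mm thick, fixed to the bench, 94 mm along its x, 148 mm along its y, with a white rectangle 64 (x) by 118 mm (y) printed on it; the point is the centre of the rectangle on the mat's top
- mat_case_top (a point): white foam-rubber mat, 3 mm thick, fixed to the bench, 100 mm along its x, 150 mm along its y, with a black rectangle 70 (x) by 120 mm (y) printed on it; the point is the centre of the rectangle on the mat's top
- yellow_tin_mid (a point): bystander: small round tin with yellow paint on its lid, 74 mm across, 62 mm high, loose at the back; the point is its centre, half-way up
There are look-alikes about, which are no part of the job. What is shaped like the part that bears gauge_mid but orange or purple is not meant.

How it is judged:
By the outcome, as a careful person would: the job done as asked, in the order asked, and still so for the second after the job is handed in, with the robot touching nothing.
It also fails if it takes over 102 s, if anything falls off the work surface, if the arm or the gripper's body presses on something with over 40 N, if the wrist force passes 120 N, or if a joint passes its speed limit or range.

ROBOT

A 7-joint arm with a two-finger parallel gripper is mounted at the origin on a cart in front of the work surface, level with it; the furniture and walls round the work are solid. World frame = base frame: x ahead of the robot, y to its left, z up, the work surface at z = 0. Lengths are in mm, angles in rad, forces in N, time in s.
With the tool pointing down it reaches from about 350 to 900 mm from the base axis. Payload 7.2 kg.
Tool frame: the origin (TCP) lies on the mounting face of the last link; the fingertips stand 173 mm ahead of it and the grasp point (between the pads) lies 155 mm ahead of it (manip.grip_depth is the distance from the TCP to the grasp point, in mm); z points along the fingers, y is the line along which they close (so a half turn about z gives the same grasp; the last joint's range is limited). The gripper opens to 85 mm and grips with 20 to 120 N. Pads are 22 mm wide; open, the fingers measure 114 mm over their backs; the gripper's body (76 mm by 85 mm) begins 54 mm behind the grasp point. The pads swing forward as they close: fully open they stand 13 mm farther back than shut.
Start: joints at [-1.328, 0.411, -0.013, 1.596, 0.006, 1.134, -0.082], TCP at [191.146, 595.051, 404.697] pointing down, gripper open.
Joint ranges: [-2.95, 2.95], [-0.29, 1.99], [-1.47, 1.44], [0.14, 2.54], [-1.03, 4.17], [0.13, 1.85], [-2.86, 2.86]. Speed limits (rad/s): [2.39, 2.39, 3.01, 3.01, 3.14, 3.14, 3.14].

INTERFACE

Orientations are given as a unit quaternion [x, y, z, w].
In Python, from cell import manip, vision, workorder gives the robot as it stands. The module is installed in compiled form; this text tells all that it offers.
- The arm moves only by the tool apply_moves, never from a script. Its argument "moves" is one flat list of numbers, 7 for each row, row after row: the turn, a rotation vector about the tool's x, y, z in degrees, then the shift along the tool's x, y, z in m, then the finger opening in m, from 0 to 0.0854. In form: [ax, ay, az, dx, dy, dz, claw, ax, ay, az, dx, dy, dz, claw, ...]. A call has exactly 10 rows; each row is the pose to reach, as a shift and turn from the pose commanded when the call began, along the tool's axes at that moment; what a row does not reach only later rows make up. A row lasts 1/10 s, in which the tool goes at most 50 mm and 8.59 degrees, less where a joint would pass 70% of its speed; a pose out of reach is approached as far as the arm can. A call with a gripper value outside its range is refused whole. The fingers move at their own pace and stop on an object; "squeeze" is the grip in N (left out, the last holds). Time passes only in rows, so rows that repeat a pose let the fingers close, or fill a call up. It gives the time, the measured TCP pose, the force, the opening and the grip force at its end, in the units of the state.
- manip.state(): the state, without advancing time (a new reading comes with each control period).
- vision.snapshot(name): name is "scene" or "top"; returns the picture (420x560x3 uint8, red, green, blue); there is no depth.
- vision.get_calibration(name): a dict with "fx", "fy", "cx", "cy" (pixels), "camera_from_world" (4x4, takes a point from world to camera coordinates). Camera axes: x right, y down, z forward; pixel columns grow to the right and rows downward; lengths in mm; the calibration is good to about 2 mm. A picture is of the moment at which its call begins. get_calibration takes no time and is no camera call.
- workorder.close_job(): hands the job in; it is judged then, once.
Trained networks look in the newest picture that a camera, given by its name, has taken for a name from the list of things; names that differ only in an ending like _2 or _b are one class to them, and where a whole thing is asked for, a point or a joint stands for the part that bears it (a point fixed in the world has none). Each returns a list of dicts, best first, with "p" (0 to 1); they miss things now and then, are a little off and sometimes report something else, mostly with a low value. They report only what shows in the picture. A call takes as long as a camera call. They do not tell look-alikes from the thing itself.
- vision.spot_in(query, camera): "position" ([column, row] in pixels, amid what is visible of it).
- vision.trace(query, camera): "region" (420x560 bool, what is visible of it) and "position" ([column, row] in pixels, amid what is visible of it).
The state is a dict: "t": time; "joint_positions": joint angles; "qd": joint speeds; "effort": joint torques, N m; "tcp_pos": TCP position; "ee_rot": TCP orientation; "ft_force": force on the tool from outside, world axes, zero at the start; "torque": the same for the moment, N m; "finger_gap": opening from 0.0 (shut) to 1.0 (fully open); "grasp_force": force on a finger pad.
Only numpy, scipy, OpenCV 4.12 (cv2) and the standard library are available. Lean on these libraries where they do the work, as an engineer would, in place of code of your own. Each camera call takes 0.05 s, during which the arm holds its last target. There are 200 camera calls.

## Working session

There is one attempt and no reset: what is moved stays moved. The work goes in short steps, Python scripts to look and compute and a tool call to move; the robot and the scene stay as the last step left them, time stands still between calls to the robot, and variables do not carry over. Pictures are saved under pics/ and viewed, at most 17 in all, crops included, and the job is handed in when it is done.

Besides the shell and the picture viewer there is one more tool, called after "Call:" by a JSON object that holds its "api" and its "payload". apply_moves: Moves the arm, as the interface text tells. Its arguments: {"type":"object","properties":{"moves":{"type":"array"},"squeeze":{"type":"number"}},"required":["moves"]}

```bash
mkdir -p pics; cat > h.py <<'E'
import numpy as np, cv2
from cell import manip, vision, workorder
def cal(n):
    c=vision.get_calibration(n); K=np.array([[c['fx'],0,c['cx']],[0,c['fy'],c['cy']],[0,0,1.]])
    return K,np.array(c['camera_from_world'])
def ray(n,p):
    K,T=cal(n); R,t=T[:3,:3],T[:3,3]
    d=R.T@np.linalg.inv(K)@np.array([p[0],p[1],1.]); return -R.T@t,d/np.linalg.norm(d)
def onz(n,p,z):
    o,d=ray(n,p); return o+d*(z-o[2])/d[2]
def proj(n,P):
    K,T=cal(n); q=K@(T[:3,:3]@np.asarray(P,float)+T[:3,3]); return q[:2]/q[2]
def tri(ps):
    A=0;b=0
    for n,p in ps:
        o,d=ray(n,p); M=np.eye(3)-np.outer(d,d); A=A+M;b=b+M@o
    return np.linalg.solve(A,b)
def save(n,f,crop=None,s=1):
    im=vision.snapshot(n); 
    o=im if crop is None else im[crop[1]:crop[3],crop[0]:crop[2]]
    cv2.imwrite('pics/'+f,cv2.resize(o,None,fx=s,fy=s,interpolation=cv2.INTER_CUBIC)[:,:,::-1]); return im
E
python3 - <<'E'
from h import *
np.set_printoptions(precision=3,suppress=True)
for n in('scene','top'):
    im=save(n,n+'0.png'); np.save(n+'0.npy',im)
    K,T=cal(n); print(n,K[0,0],'cam at',-T[:3,:3].T@T[:3,3],'fwd',T[2,:3])
    for q in ['lid_mid','gauge_mid','block_mid','case_mid','mat_lid_top','mat_gauge_top','mat_block_top','mat_case_top','yellow_tin_mid']:
        r=vision.spot_in(q,n); print(q,[(round(x['p'],2),np.round(x['position'],1).tolist()) for x in r[:4]])
print(manip.state())
E
```

```text
scene 414.6090862326982 cam at [ 108.837 -733.36  1120.369] fwd [ 0.362  0.517 -0.776]
lid_mid [(0.5, [268.3, 219.5]), (0.33, [281.6, 313.9])]
gauge_mid [(0.92, [226.7, 211.5]), (0.71, [261.6, 229.3]), (0.69, [354.5, 316.0])]
block_mid [(0.74, [281.5, 312.5]), (0.55, [258.7, 235.8])]
case_mid [(0.5, [271.4, 243.2])]
mat_lid_top [(0.61, [242.5, 178.2])]
mat_gauge_top [(0.69, [281.2, 317.8])]
mat_block_top [(0.79, [182.2, 193.8])]
mat_case_top [(0.96, [319.5, 269.4])]
yellow_tin_mid [(0.63, [338.7, 218.6]), (0.61, [258.5, 237.3])]
top 446.9534361662989 cam at [ 509.291  -50.861 1320.339] fwd [ 0.048  0.002 -0.999]
lid_mid []
gauge_mid [(0.83, [228.4, 243.3]), (0.63, [410.3, 210.9])]
block_mid [(0.63, [284.3, 242.4]), (0.34, [296.1, 226.5])]
case_mid [(0.6, [295.2, 228.0])]
mat_lid_top [(0.65, [188.7, 201.6])]
mat_gauge_top [(0.57, [368.3, 269.0])]
mat_block_top [(0.59, [171.3, 272.5])]
mat_case_top [(0.93, [344.2, 203.2])]
yellow_tin_mid [(0.88, [316.4, 144.4])]
{'t': 1.0, 'joint_positions': array([-1.328,  0.411, -0.013,  1.596,  0.006,  1.134, -0.082]), 'qd': array([-0.002,  0.002, -0.001,  0.   , -0.001,  0.   ,  0.001]), 'effort': array([ -0.   , -60.042,   0.681, -29.975,   0.014,   0.002,  -0.   ]), 'tcp_pos': array([191.146, 595.06 , 404.696]), 'ee_rot': array([ 0.155,  0.988,  0.   , -0.   ]), 'ft_force': array([-0.397, -0.382, -0.063]), 'torque': array([0.04 , 0.048, 0.024]), 'grasp_force': 0.0, 'finger_gap': 0.9997277443997442}
```

View pictures.

View pics/scene0.png

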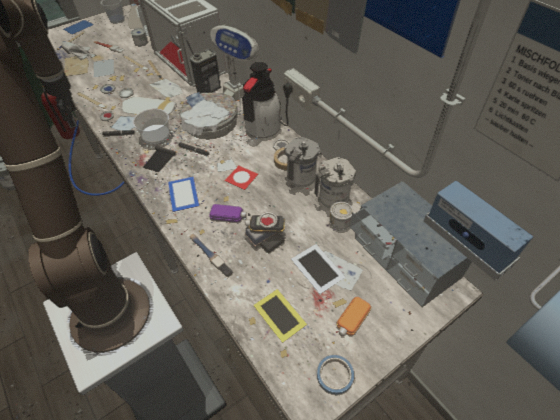

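```bash
python3 -c "
import cv2,numpy as np
im=np.load('top0.npy')[110:330,130:440]
cv2.imwrite('pics/top0c.png',cv2.resize(im,None,fx=2.58,fy=2.58,interpolation=cv2.INTER_CUBIC)[:,:,::-1])"
```

```text
(no output)
```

View pics/top0c.png

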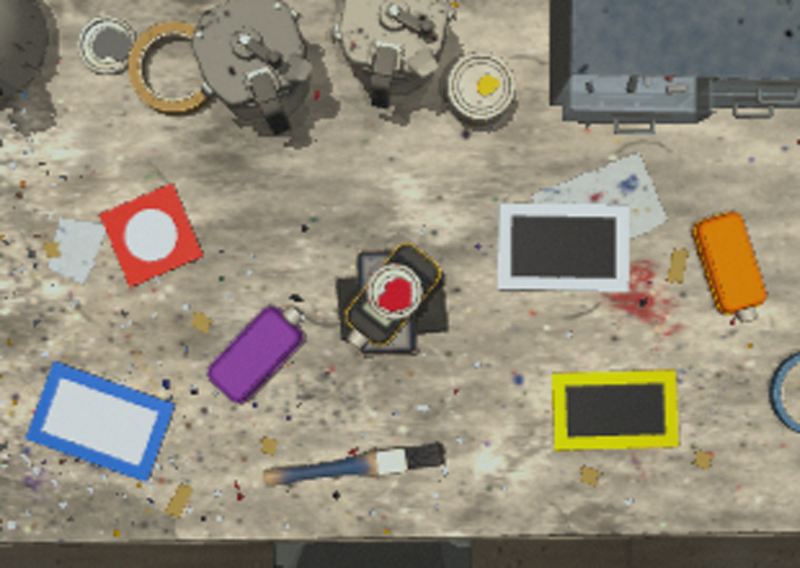

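```bash
cat > m.py <<'E'
from h import *
def up(im,s=4): return cv2.resize(im,None,fx=s,fy=s,interpolation=cv2.INTER_CUBIC)
def quad(n,mask_big,z,s=4):
    c=max(cv2.findContours(mask_big.astype(np.uint8),cv2.RETR_EXTERNAL,cv2.CHAIN_APPROX_NONE)[0],key=cv2.contourArea)
    px=(c[:,0,:]+.5)/s-.5
    W=np.array([onz(n,p,z)[:2] for p in px],np.float32)
    return W,cv2.minAreaRect(W)
def win(im,c,r,s=4):
    x,y=int(c[0]),int(c[1]); m=np.zeros(im.shape[:2],bool); m[max(0,y-r):y+r,max(0,x-r):x+r]=1
    return up(m.astype(np.uint8),s)>0
E
python3 - <<'E'
from m import *
spots={'lid':{'scene':(242,178),'top':(189,202)},'gauge':{'scene':(281,315),'top':(368,269)},'block':{'scene':(183,194),'top':(169,273)},'case':{'scene':(318,268),'top':(348,205)}}
for n in('top','scene'):
    im=np.load(n+'0.npy'); b=up(im); hsv=cv2.cvtColor(b,cv2.COLOR_RGB2HSV); H,S,V=[hsv[...,i].astype(int) for i in range(3)]
    for k,c in spots.items():
        w=win(im,c[n],28 if k!='lid' else 22)
        M={'lid':((H<8)|(H>172))&(S>140)&(V>80),'gauge':(H>22)&(H<34)&(S>150)&(V>90),'block':(H>100)&(H<120)&(S>120)&(V>80),'case':(S<35)&(V>165)}[k]&w
        M=cv2.morphologyEx(M.astype(np.uint8),cv2.MORPH_OPEN,np.ones((3,3)))
        W,r=quad(n,M,3); 
        # inner shape: hole of largest contour
        cs,h=cv2.findContours(M,cv2.RETR_CCOMP,cv2.CHAIN_APPROX_NONE)
        holes=[x for x,hh in zip(cs,h[0]) if hh[3]>=0]
        print(n,k,'outer',np.round(r[0],1),np.round(r[1],1),round(r[2],1),end=' ')
        if holes:
            q=max(holes,key=cv2.contourArea); Wi=np.array([onz(n,p,3)[:2] for p in (q[:,0]+.5)/4-.5],np.float32); ri=cv2.minAreaRect(Wi)
            print('inner',np.round(ri[0],1),np.round(ri[1],1),round(ri[2],1))
        else: print()
print('grip_depth',manip.grip_depth)
a=cv2.resize(np.load('top0.npy')[190:260,245:325],None,fx=5,fy=5,interpolation=cv2.INTER_CUBIC)
b=cv2.resize(np.load('scene0.npy')[195:265,225:305],None,fx=5,fy=5,interpolation=cv2.INTER_CUBIC)
cv2.imwrite('pics/pile0.png',np.hstack([a,b])[:,:,::-1])
E
```

```text
top lid outer [602.3 230. ] [92.4 92. ] 22.5 inner [602.2 230.4] [63.1 63.5] 44.4
top gauge outer [ 395.7 -296.4] [ 88.5 141.8] 0.9 inner [ 395.5 -296.8] [ 59.2 112.6] 0.6
top block outer [390.6 288.8] [147.7  94.4] 69.8 inner [390.8 289.2] [122.2  67.9] 69.8Traceback (most recent call last):
  File "<stdin>", line 9, in <module>
  File "m.py", line 6, in quad
    W=np.array([onz(n,p,z)[:2] for p in px],np.float32)
                ~~~^^^^^^^
  File "h.py", line 10, in onz
    o,d=ray(n,p); return o+d*(z-o[2])/d[2]
        ~~~^^^^^
  File "h.py", line 7, in ray
    K,T=cal(n); R,t=T[:3,:3],T[:3,3]
        ~~~^^^
  File "h.py", line 4, in cal
    c=vision.get_calibration(n); K=np.array([[c['fx'],0,c['cx']],[0,c['fy'],c['cy']],[0,0,1.]])
ValueError: time passes only in moves, steps and waits
```

```bash
sed -i 's/^def cal(n):/import functools\n@functools.lru_cache(None)\ndef cal(n):/' h.py
cat > mats.py <<'E'
from m import *
spots={'lid':{'scene':(242,178),'top':(189,202)},'gauge':{'scene':(281,315),'top':(368,269)},'block':{'scene':(183,194),'top':(169,273)},'case':{'scene':(318,268),'top':(348,205)}}
for n in('top','scene'):
    im=np.load(n+'0.npy'); b=up(im); hsv=cv2.cvtColor(b,cv2.COLOR_RGB2HSV); H,S,V=[hsv[...,i].astype(int) for i in range(3)]
    for k,c in spots.items():
        w=win(im,c[n],28 if k!='lid' else 22)
        M={'lid':((H<8)|(H>172))&(S>140)&(V>80),'gauge':(H>22)&(H<34)&(S>150)&(V>90),'block':(H>100)&(H<120)&(S>120)&(V>80),'case':(S<35)&(V>165)}[k]&w
        M=cv2.morphologyEx(M.astype(np.uint8),cv2.MORPH_OPEN,np.ones((3,3)))
        W,r=quad(n,M,3); 
        cs,h=cv2.findContours(M,cv2.RETR_CCOMP,cv2.CHAIN_APPROX_NONE)
        holes=[x for x,hh in zip(cs,h[0]) if hh[3]>=0]
        print(n,k,'outer',np.round(r[0],1),np.round(r[1],1),round(r[2],1),end=' ')
        if holes:
            q=max(holes,key=cv2.contourArea); Wi=np.array([onz(n,p,3)[:2] for p in (q[:,0]+.5)/4-.5],np.float32); ri=cv2.minAreaRect(Wi)
            print('inner',np.round(ri[0],1),np.round(ri[1],1),round(ri[2],1))
        else: print()
E
python3 mats.py; python3 - <<'E'
from h import *
print('grip_depth',manip.grip_depth)
a=cv2.resize(np.load('top0.npy')[190:260,245:325],None,fx=5,fy=5,interpolation=cv2.INTER_CUBIC)
b=cv2.resize(np.load('scene0.npy')[195:265,225:305],None,fx=5,fy=5,interpolation=cv2.INTER_CUBIC)
cv2.imwrite('pics/pile0.png',np.hstack([a,b])[:,:,::-1])
E
```

```text
top lid outer [602.3 230. ] [92.4 92. ] 22.5 inner [602.2 230.4] [63.1 63.5] 44.4
top gauge outer [ 395.7 -296.4] [ 88.5 141.8] 0.9 inner [ 395.5 -296.8] [ 59.2 112.6] 0.6
top block outer [390.6 288.8] [147.7  94.4] 69.8 inner [390.8 289.2] [122.2  67.9] 69.8
top case outer [ 599.  -244.2] [158.5 136.1] 89.2 inner [ 582.3 -241.5] [122.5  73.7] 88.7
scene lid outer [600.3 229.6] [88.6 88.3] 23.0 inner [601.2 231.2] [67.6 70.2] 1.0
grip_depth 154.70000000000002Traceback (most recent call last):
  File "mats.py", line 9, in <module>
    W,r=quad(n,M,3);
        ~~~~^^^^^^^
  File "m.py", line 4, in quad
    c=max(cv2.findContours(mask_big.astype(np.uint8),cv2.RETR_EXTERNAL,cv2.CHAIN_APPROX_NONE)[0],key=cv2.contourArea)
ValueError: max() iterable argument is empty
```

View pics/pile0.png

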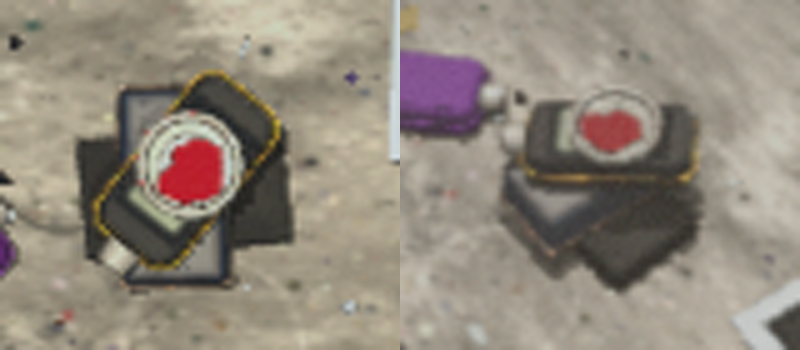

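```bash
sed -i "s/(H>22)&(H<34)&(S>150)&(V>90)/(H>20)\&(H<36)\&(S>140)\&(V>80)/; s/(S>120)&(V>80),'case':(S<35)&(V>165)/(S>110)\&(V>60),'case':(S<35)\&(V>150)/; s/        W,r=quad/        if not M.any(): print(n,k,'none'); continue\n        W,r=quad/" mats.py
python3 mats.py; python3 - <<'E'
from m import *
# lid centre, subpixel circle in top; ellipse in scene
im=np.load('top0.npy')[205:240,265:300]; g=cv2.cvtColor(cv2.resize(im,None,fx=8,fy=8,interpolation=cv2.INTER_CUBIC),cv2.COLOR_RGB2GRAY)
c=cv2.HoughCircles(g,cv2.HOUGH_GRADIENT,1,200,param1=80,param2=15,minRadius=74,maxRadius=96); print(c)
pt=np.array([265,205])+(c[0,0,:2]+.5)/8-.5
ims=np.load('scene0.npy'); b=up(ims,8); hsv=cv2.cvtColor(b,cv2.COLOR_RGB2HSV); H,S,V=[hsv[...,i].astype(int) for i in range(3)]
m=(((H<10)|(H>170))&(S>110))|((V>125)&(S<75)); m&=win(ims,(268,220),11,8); m=cv2.morphologyEx(m.astype(np.uint8),cv2.MORPH_OPEN,np.ones((9,9)))
k=max(cv2.findContours(m,cv2.RETR_EXTERNAL,cv2.CHAIN_APPROX_NONE)[0],key=cv2.contourArea); e=cv2.fitEllipse(cv2.convexHull(k)); ps=(np.array(e[0])+.5)/8-.5
print('top',pt,'scene',ps,np.array(e[1])/8)
print('tri',tri([('top',pt),('scene',ps)])); print('at z87',onz('top',pt,87),onz('scene',ps,87))
# gauge yellow line in both views
for n,cc in(('top',(283,224)),('scene',(262,228))):
    im=np.load(n+'0.npy'); b=up(im); hsv=cv2.cvtColor(b,cv2.COLOR_RGB2HSV); H,S,V=[hsv[...,i].astype(int) for i in range(3)]
    m=((H>14)&(H<36)&(S>100)&(V>70)&win(im,cc,24)).astype(np.uint8)
    ys,xs=np.nonzero(m); P=np.c_[xs,ys]; P=(P+.5)/4-.5
    for z in(56,65,74):
        W=np.array([onz(n,p,z)[:2] for p in P],np.float32); r=cv2.minAreaRect(W); print(n,z,len(P),np.round(r[0],1),np.round(r[1],1),round(r[2],1))
E
```

```text
top lid outer [602.3 230. ] [92.4 92. ] 22.5 inner [602.2 230.4] [63.1 63.5] 44.4
top gauge outer [ 395.7 -296.4] [ 88.6 141.8] 0.9 inner [ 395.6 -296.6] [ 58.6 111.9] 1.0
top block outer [390.7 288.8] [147.7  94.5] 69.8 inner [390.8 289.3] [121.9  67.4] 69.8
top case outer [ 599.  -243.9] [159.2 136.1] 89.2 inner [ 581.8 -241.9] [122.2  72.6] 88.3
scene lid outer [600.3 229.6] [88.6 88.3] 23.0 inner [601.2 231.2] [67.6 70.2] 1.0
scene gauge none
scene block outer [388.3 289.8] [145.2  91.2] 69.7 inner [389.  290.9] [128.7  72.4] 69.6
scene case outer [ 585.8 -241.1] [201.7 181.8] 53.0 inner [ 580.1 -241.5] [122.7  72.6] 88.1
[[[144.5 143.5  84.3]]]
top [282.625 222.5  ] scene [266.65985107 215.14749146] [23.58449364 26.49082947]
tri [530.67540021 -47.70411517 107.09044471]
at z87 [532.4382391  -48.47767134  87.        ] [537.6161278  -33.29785043  87.        ]
top 56 1819 [529.8 -46. ] [ 61.9 115.4] 50.4
top 65 1819 [529.7 -46. ] [ 61.4 114.6] 50.4
top 74 1819 [529.6 -46. ] [ 61.  113.8] 50.4
scene 56 348 [517.  -56.2] [ 20.7 111.5] 53.9
scene 65 348 [513.5 -61.9] [ 20.5 110.6] 53.9
scene 74 348 [510.1 -67.6] [ 20.3 109.7] 53.9
```

```bash
cat > plan.py <<'E'
# usage: plan.py x,y,z,phi ...   chained waypoints from the measured pose: one printed row (to repeat) per call
import sys; from h import *
from scipy.spatial.transform import Rotation as R
s=manip.state(); p=np.array(s['tcp_pos']); q=R.from_quat(s['ee_rot'])
print('t',round(s['t'],2),'tcp',np.round(p,1),'phi',round(np.degrees(np.arctan2(*q.as_matrix()[[1,0],1])),2),'gap',round(s['finger_gap']*85.4,1),'j1,j7',np.round(s['joint_positions'][[0,6]],2))
for a in sys.argv[1:]:
    x,y,z,f=map(float,a.split(',')); f=np.radians(f); c,sn=np.cos(f),np.sin(f)
    Q=R.from_matrix(np.array([[-sn,c,0],[c,sn,0],[0,0,-1]]))
    rv=(q.inv()*Q).as_rotvec(degrees=True); d=q.inv().apply(np.array([x,y,z])-p)/1000
    print(a,'->',np.round(rv,2).tolist(),np.round(d,4).tolist(),'rows',round(max(np.linalg.norm(d)/.05,np.linalg.norm(rv)/8.59),1)); p=np.array([x,y,z]); q=Q
E
python3 - <<'E'
from h import *
print('scene proj of lid',proj('scene',[532.4,-48.5,87]),'tri visual',tri([('top',(282.6,222.5)),('scene',(268,219.8))]),tri([('top',(282.6,222.5)),('scene',(267.8,219.2))]))
E
python3 plan.py 430,250,400,50.4 600,110,215,50.4 600,110,185,50.4 600,110,178,50.4
```

```text
scene proj of lid [268.06149115 218.94181246] tri visual [532.33268047 -48.28608538  82.43731315] [532.08162324 -48.18017536  85.66033745]
t 1.0 tcp [191.1 595.1 404.7] phi 72.19 gap 85.4 j1,j7 [-1.33 -0.08]
430,250,400,50.4 -> [0.0, -0.0, 21.79] [-0.3329, -0.2555, 0.0047] rows 8.4
600,110,215,50.4 -> [0.0, 0.0, 0.0] [-0.2202, 0.0005, 0.185] rows 5.8
600,110,185,50.4 -> [0.0, 0.0, 0.0] [0.0, 0.0, 0.03] rows 0.6
600,110,178,50.4 -> [0.0, 0.0, 0.0] [0.0, 0.0, 0.007] rows 0.1
```

Call:
{"api": "apply_moves", "payload": {"moves": [0, 0, 21.79, -0.3329, -0.2555, 0.0047, 0.06, 0, 0, 21.79, -0.3329, -0.2555, 0.0047, 0.06, 0, 0, 21.79, -0.3329, -0.2555, 0.0047, 0.06, 0, 0, 21.79, -0.3329, -0.2555, 0.0047, 0.06, 0, 0, 21.79, -0.3329, -0.2555, 0.0047, 0.06, 0, 0, 21.79, -0.3329, -0.2555, 0.0047, 0.06, 0, 0, 21.79, -0.3329, -0.2555, 0.0047, 0.06, 0, 0, 21.79, -0.3329, -0.2555, 0.0047, 0.06, 0, 0, 21.79, -0.3329, -0.2555, 0.0047, 0.06, 0, 0, 21.79, -0.3329, -0.2555, 0.0047, 0.06], "squeeze": 30}}

```text
t: 2.0
tcp_pos: [431.8, 246.7, 400.3]
ee_rot: [0.342, 0.94, -0.0, 0.001]
ft_force: [-0.4, -1.0, -0.7]
finger_gap: 0.702
grasp_force: 0.0
```

Call:
{"api": "apply_moves", "payload": {"moves": [0, 0, 0, -0.2202, 0.0005, 0.185, 0.06, 0, 0, 0, -0.2202, 0.0005, 0.185, 0.06, 0, 0, 0, -0.2202, 0.0005, 0.185, 0.06, 0, 0, 0, -0.2202, 0.0005, 0.185, 0.06, 0, 0, 0, -0.2202, 0.0005, 0.185, 0.06, 0, 0, 0, -0.2202, 0.0005, 0.185, 0.06, 0, 0, 0, -0.2202, 0.0005, 0.205, 0.06, 0, 0, 0, -0.2202, 0.0005, 0.215, 0.06, 0, 0, 0, -0.2202, 0.0005, 0.22, 0.06, 0, 0, 0, -0.2202, 0.0005, 0.222, 0.06]}}

```text
t: 3.0
tcp_pos: [599.6, 111.5, 178.1]
ee_rot: [0.338, 0.941, 0.0, -0.0]
ft_force: [-0.5, 1.1, 0.6]
finger_gap: 0.704
grasp_force: 0.0
```

```bash
python3 plan.py
```

```text
t 3.0 tcp [599.6 111.5 178.1] phi 50.51 gap 60.2 j1,j7 [-0.44  0.82]
```

Call:
{"api": "apply_moves", "payload": {"moves": [0, 0, 0, 0, 0, 0.001, 0.06, 0, 0, 0, 0, 0, 0.002, 0.06, 0, 0, 0, 0, 0, 0.003, 0.06, 0, 0, 0, 0, 0, 0.004, 0.06, 0, 0, 0, 0, 0, 0.005, 0.06, 0, 0, 0, 0, 0, 0.006, 0.06, 0, 0, 0, 0, 0, 0.0065, 0.06, 0, 0, 0, 0, 0, 0.007, 0.06, 0, 0, 0, 0, 0, 0.007, 0.06, 0, 0, 0, 0, 0, 0.007, 0.06]}}

```text
t: 4.0
tcp_pos: [600.0, 110.0, 171.0]
ee_rot: [0.339, 0.941, -0.0, -0.0]
ft_force: [0.6, -0.2, 0.1]
finger_gap: 0.704
grasp_force: 0.0
```

Call:
{"api": "apply_moves", "payload": {"moves": [0, 0, 0, 0, 0, 0.0005, 0.06, 0, 0, 0, 0, 0, 0.001, 0.06, 0, 0, 0, 0, 0, 0.0015, 0.06, 0, 0, 0, 0, 0, 0.002, 0.06, 0, 0, 0, 0, 0, 0.0025, 0.06, 0, 0, 0, 0, 0, 0.003, 0.06, 0, 0, 0, 0, 0, 0.0035, 0.06, 0, 0, 0, 0, 0, 0.004, 0.06, 0, 0, 0, 0, 0, 0.0045, 0.06, 0, 0, 0, 0, 0, 0.0045, 0.06]}}

```text
t: 5.0
tcp_pos: [600.0, 109.9, 168.4]
ee_rot: [0.339, 0.941, 0.0, -0.0]
ft_force: [-7.3, -0.7, 19.6]
finger_gap: 0.705
grasp_force: 9.6
```

```bash
python3 plan.py 600,110,280,50.4 532.4,-48.5,290,50.4 532.4,-48.5,248,50.4
```

```text
t 5.0 tcp [600.  109.9 168.4] phi 50.4 gap 60.2 j1,j7 [-0.43  0.83]
600,110,280,50.4 -> [0.03, -0.02, -0.0] [0.0001, 0.0002, -0.1116] rows 2.2
532.4,-48.5,290,50.4 -> [0.0, 0.0, 0.0] [-0.0489, -0.1652, -0.01] rows 3.5
532.4,-48.5,248,50.4 -> [0.0, 0.0, 0.0] [0.0, 0.0, 0.042] rows 0.8
```

Call:
{"api": "apply_moves", "payload": {"moves": [0, 0, 0, 0, 0, -0.05, 0.06, 0, 0, 0, 0, 0, -0.1, 0.072, 0, 0, 0, 0, 0, -0.1235, 0.072, 0, 0, 0, -0.0489, -0.1652, -0.1235, 0.072, 0, 0, 0, -0.0489, -0.1652, -0.1235, 0.072, 0, 0, 0, -0.0489, -0.1652, -0.1235, 0.072, 0, 0, 0, -0.0489, -0.1652, -0.1235, 0.072, 0, 0, 0, -0.0489, -0.1652, -0.1235, 0.072, 0, 0, 0, -0.0489, -0.1652, -0.1235, 0.072, 0, 0, 0, -0.0489, -0.1652, -0.1235, 0.072]}}

```text
t: 6.0
tcp_pos: [532.9, -47.1, 290.0]
ee_rot: [0.338, 0.941, 0.0, 0.0]
ft_force: [0.5, 0.1, -0.0]
finger_gap: 0.842
grasp_force: 0.0
```

Call:
{"api": "apply_moves", "payload": {"moves": [0, 0, 0, 0, 0, 0.015, 0.072, 0, 0, 0, 0, 0, 0.03, 0.072, 0, 0, 0, 0, 0, 0.036, 0.072, 0, 0, 0, 0, 0, 0.04, 0.072, 0, 0, 0, 0, 0, 0.042, 0.072, 0, 0, 0, 0, 0, 0.042, 0.072, 0, 0, 0, 0, 0, 0.042, 0.072, 0, 0, 0, 0, 0, 0.042, 0.068, 0, 0, 0, 0, 0, 0.042, 0.066, 0, 0, 0, 0, 0, 0.042, 0.064]}}

```text
t: 7.0
tcp_pos: [532.4, -48.5, 248.2]
ee_rot: [0.339, 0.941, 0.0, 0.0]
ft_force: [0.2, -0.2, 0.9]
finger_gap: 0.751
grasp_force: 0.0
```

Call:
{"api": "apply_moves", "payload": {"moves": [0, 0, 0, 0, 0, 0, 0.063, 0, 0, 0, 0, 0, 0, 0.062, 0, 0, 0, 0, 0, 0, 0.061, 0, 0, 0, 0, 0, 0, 0.06, 0, 0, 0, 0, 0, 0, 0.058, 0, 0, 0, 0, 0, 0, 0.055, 0, 0, 0, 0, 0, 0, 0.055, 0, 0, 0, 0, 0, 0, 0.055, 0, 0, 0, 0, 0, 0, 0.055, 0, 0, 0, 0, 0, 0, 0.055], "squeeze": 25}}

```text
t: 8.0
tcp_pos: [532.3, -48.6, 248.5]
ee_rot: [0.339, 0.941, 0.0, 0.0]
ft_force: [-1.8, -0.5, 6.5]
finger_gap: 0.657
grasp_force: 25.4
```

```bash
python3 plan.py 532.4,-48.5,300,50.4 600,228,300,70 601.7,230.7,174,70; python3 -c "
from h import *
save('scene','s1.png',(225,170,325,260),6)"
```

```text
t 8.0 tcp [532.3 -48.6 248.5] phi 50.4 gap 56.1 j1,j7 [-0.24  1.07]
532.4,-48.5,300,50.4 -> [0.01, 0.0, -0.0] [0.0, 0.0002, -0.0515] rows 1.0
600,228,300,70 -> [0.0, 0.0, -19.6] [0.1242, 0.2561, 0.0] rows 5.7
601.7,230.7,174,70 -> [0.0, 0.0, 0.0] [-0.0007, 0.0031, 0.126] rows 2.5
```

View pics/s1.png

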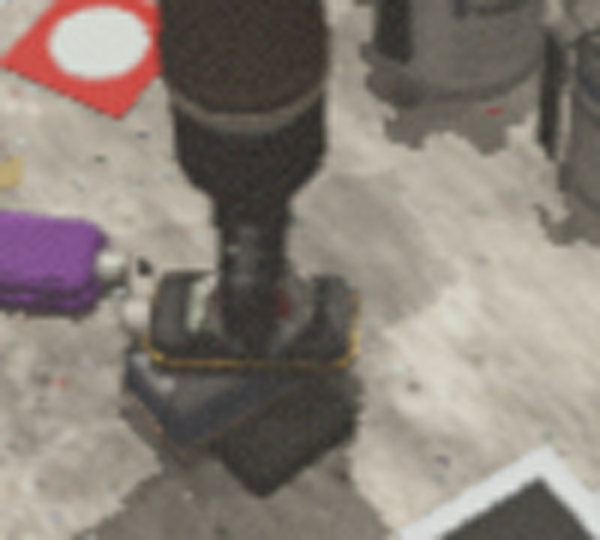

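Call:
{"api": "apply_moves", "payload": {"moves": [0, 0, 0, 0, 0, -0.002, 0.05, 0, 0, 0, 0, 0, -0.004, 0.05, 0, 0, 0, 0, 0, -0.007, 0.05, 0, 0, 0, 0, 0, -0.01, 0.05, 0, 0, 0, 0, 0, -0.015, 0.05, 0, 0, 0, 0, 0, -0.02, 0.05, 0, 0, 0, 0, 0, -0.03, 0.05, 0, 0, 0, 0, 0, -0.04, 0.05, 0, 0, 0, 0, 0, -0.052, 0.05, 0, 0, 0, 0, 0, -0.052, 0.05]}}

```text
t: 9.05
tcp_pos: [533.0, -48.6, 302.1]
ee_rot: [0.339, 0.941, 0.001, 0.002]
ft_force: [0.3, 0.1, -0.2]
finger_gap: 0.656
grasp_force: 26.7
```

```bash
python3 plan.py 532.4,-48.5,300,50.4 600,228,300,70 601.7,230.7,174,70; python3 -c "
from h import *
save('scene','s2.png',(225,170,325,260),6)"
```

```text
t 9.05 tcp [533.  -48.6 302.1] phi 50.4 gap 56.0 j1,j7 [-0.26  1.04]
532.4,-48.5,300,50.4 -> [0.13, 0.14, 0.0] [0.0005, -0.0003, 0.0021] rows 0.0
600,228,300,70 -> [0.0, 0.0, -19.6] [0.1242, 0.2561, 0.0] rows 5.7
601.7,230.7,174,70 -> [0.0, 0.0, 0.0] [-0.0007, 0.0031, 0.126] rows 2.5
```

View pics/s2.png

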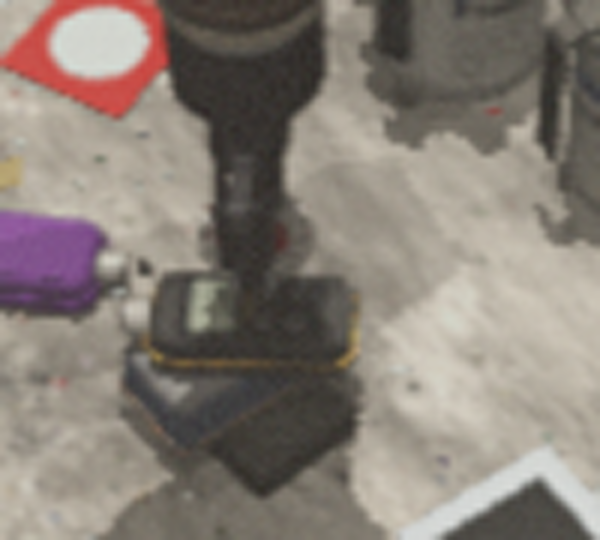

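Call:
{"api": "apply_moves", "payload": {"moves": [0, 0, -6, 0.03, 0.06, 0, 0.05, 0, 0, -12, 0.06, 0.12, 0, 0.05, 0, 0, -19.6, 0.09, 0.19, 0, 0.05, 0, 0, -19.6, 0.11, 0.23, 0, 0.05, 0, 0, -19.6, 0.12, 0.25, 0, 0.05, 0, 0, -19.6, 0.1242, 0.2593, 0, 0.05, 0, 0, -19.6, 0.1242, 0.2593, 0, 0.05, 0, 0, -19.6, 0.1242, 0.2593, 0, 0.05, 0, 0, -19.6, 0.1242, 0.2593, 0, 0.05, 0, 0, -19.6, 0.1242, 0.2593, 0, 0.05]}}

```text
t: 10.1
tcp_pos: [602.0, 228.8, 300.0]
ee_rot: [0.175, 0.985, -0.0, -0.0]
ft_force: [0.7, 0.1, -0.4]
finger_gap: 0.657
grasp_force: 26.7
```

Call:
{"api": "apply_moves", "payload": {"moves": [0, 0, 0, 0, 0, 0.03, 0.05, 0, 0, 0, 0, 0, 0.06, 0.05, 0, 0, 0, 0, 0, 0.085, 0.05, 0, 0, 0, 0, 0, 0.1, 0.05, 0, 0, 0, 0, 0, 0.11, 0.05, 0, 0, 0, 0, 0, 0.116, 0.05, 0, 0, 0, 0, 0, 0.12, 0.05, 0, 0, 0, 0, 0, 0.122, 0.05, 0, 0, 0, 0, 0, 0.123, 0.05, 0, 0, 0, 0, 0, 0.124, 0.05]}}

```text
t: 11.1
tcp_pos: [602.1, 230.7, 176.6]
ee_rot: [0.174, 0.985, 0.0, 0.0]
ft_force: [-0.7, 0.8, 0.1]
finger_gap: 0.66
grasp_force: 26.7
```

```bash
python3 plan.py 602,230.5,173.2,70
```

```text
t 11.1 tcp [602.1 230.7 176.6] phi 70.01 gap 56.3 j1,j7 [-0.55  0.91]
602,230.5,173.2,70 -> [0.04, 0.04, 0.01] [0.0001, -0.0002, 0.0034] rows 0.1
```

Commanded z is 176; ease down 3 mm, then release.

Call:
{"api": "apply_moves", "payload": {"moves": [0, 0, 0, 0, 0, 0.0005, 0.05, 0, 0, 0, 0, 0, 0.001, 0.05, 0, 0, 0, 0, 0, 0.0015, 0.05, 0, 0, 0, 0, 0, 0.002, 0.05, 0, 0, 0, 0, 0, 0.0025, 0.05, 0, 0, 0, 0, 0, 0.0028, 0.05, 0, 0, 0, 0, 0, 0.003, 0.05, 0, 0, 0, 0, 0, 0.003, 0.05, 0, 0, 0, 0, 0, 0.003, 0.05, 0, 0, 0, 0, 0, 0.003, 0.05]}}

```text
t: 12.1
tcp_pos: [601.9, 230.5, 173.4]
ee_rot: [0.174, 0.985, 0.0, 0.0]
ft_force: [-1.3, -1.0, 5.4]
finger_gap: 0.661
grasp_force: 27.2
```

Call:
{"api": "apply_moves", "payload": {"moves": [0, 0, 0, 0, 0, 0, 0.06, 0, 0, 0, 0, 0, 0, 0.066, 0, 0, 0, 0, 0, 0, 0.072, 0, 0, 0, 0, 0, 0, 0.074, 0, 0, 0, 0, 0, -0.005, 0.074, 0, 0, 0, 0, 0, -0.02, 0.074, 0, 0, 0, 0, 0, -0.05, 0.074, 0, 0, 0, 0, 0, -0.09, 0.074, 0, 0, 0, 0, 0, -0.127, 0.074, 0, 0, 0, 0, 0, -0.127, 0.074]}}

```text
t: 13.1
tcp_pos: [603.8, 230.8, 307.3]
ee_rot: [0.174, 0.985, 0.003, 0.004]
ft_force: [0.7, -0.1, -1.0]
finger_gap: 0.864
grasp_force: 0.0
```

```bash
python3 plan.py 450,120,300,50.4
```

```text
t 13.1 tcp [603.8 230.8 307.3] phi 69.98 gap 73.8 j1,j7 [-0.58  0.89]
450,120,300,50.4 -> [0.51, 0.35, 19.58] [0.1066, -0.1568, 0.0054] rows 3.8
```

Call:
{"api": "apply_moves", "payload": {"moves": [0, 0, 6, 0.035, -0.052, 0, 0.074, 0, 0, 12, 0.07, -0.104, 0, 0.074, 0, 0, 19.6, 0.095, -0.14, 0, 0.074, 0, 0, 19.6, 0.105, -0.1558, 0, 0.074, 0, 0, 19.6, 0.105, -0.1558, 0, 0.074, 0, 0, 19.6, 0.105, -0.1558, 0, 0.074, 0, 0, 19.6, 0.105, -0.1558, 0, 0.074, 0, 0, 19.6, 0.105, -0.1558, 0, 0.074, 0, 0, 19.6, 0.105, -0.1558, 0, 0.074, 0, 0, 19.6, 0.105, -0.1558, 0, 0.074]}}

```text
t: 14.1
tcp_pos: [450.3, 120.3, 299.8]
ee_rot: [0.339, 0.941, -0.0, -0.0]
ft_force: [-0.6, -0.5, 0.4]
finger_gap: 0.867
grasp_force: 0.0
```

```bash
python3 - <<'E'
from m import *
im=vision.snapshot('top'); np.save('top1.npy',im); sc=vision.snapshot('scene'); np.save('scene1.npy',sc)
cr=lambda a,x,y:cv2.resize(a[y-30:y+30,x-33:x+33],None,fx=6,fy=6,interpolation=cv2.INTER_CUBIC)
cv2.imwrite('pics/t1.png',np.hstack([cr(im,189,202),cr(im,283,225)])[:,:,::-1])
# lid vs red mat
b=up(im); hsv=cv2.cvtColor(b,cv2.COLOR_RGB2HSV); H,S,V=[hsv[...,i].astype(int) for i in range(3)]
M=(((H<8)|(H>172))&(S>140)&(V>80)&win(im,(189,202),22)).astype(np.uint8); M=cv2.morphologyEx(M,cv2.MORPH_OPEN,np.ones((3,3)))
W,r=quad('top',M,3); print('mat',r)
cs,h=cv2.findContours(M,cv2.RETR_CCOMP,cv2.CHAIN_APPROX_NONE); q=max([x for x,hh in zip(cs,h[0]) if hh[3]>=0],key=cv2.contourArea)
Wi=np.array([onz('top',p,8)[:2] for p in (q[:,0]+.5)/4-.5],np.float32); print('hole',cv2.minEnclosingCircle(Wi),cv2.fitEllipse(Wi))
# gauge by yellow line, top
M=((H>14)&(H<36)&(S>100)&(V>70)&win(im,(283,224),22)).astype(np.uint8); ys,xs=np.nonzero(M); P=(np.c_[xs,ys]+.5)/4-.5
W=np.array([onz('top',p,65)[:2] for p in P],np.float32); print('gauge',cv2.minAreaRect(W))
for n in('top','scene'):
    for qn in('gauge_mid','block_mid','case_mid'):
        for rr in vision.trace(qn,n)[:3]: print(n,qn,round(rr['p'],2),np.round(rr['position'],1),rr['region'].sum())
E
```

```text
mat ((602.370361328125, 229.80953979492188), (92.41381072998047, 92.29059600830078), 22.477670669555664)
hole ((601.1904907226562, 230.4920654296875), 32.647621154785156) ((602.1585693359375, 230.56004333496094), (61.6452751159668, 63.30419921875), 172.07559204101562)
gauge ((529.4229736328125, -46.067989349365234), (61.92732238769531, 115.08851623535156), 50.03311538696289)
top gauge_mid 0.84 [235.9 239.1] 452
top gauge_mid 0.72 [413.8 212.2] 828
top gauge_mid 0.63 [284.7 222.4] 904
top block_mid 0.82 [277.9 217.4] 229
top block_mid 0.45 [368.3 266.8] 1516
top case_mid 0.6 [294.5 229.4] 305
scene gauge_mid 0.95 [227.1 213.9] 522
scene gauge_mid 0.84 [353.3 314.6] 814
scene gauge_mid 0.7 [267.7 224.2] 640
scene block_mid 0.68 [265.5 225.6] 602
scene block_mid 0.57 [258.  234.9] 301
scene case_mid 0.57 [275.2 241.8] 271
```

View pics/t1.png

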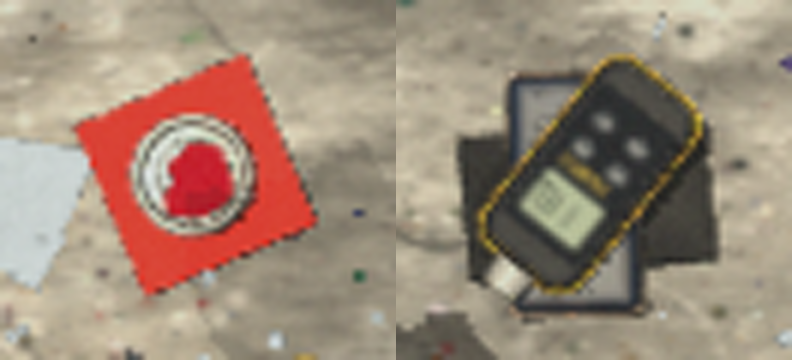

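```bash
python3 plan.py 450,120,300,50.4 529.4,-46.1,270,50.1 529.4,-46.1,226,50.1
```

```text
t 14.5 tcp [450. 120. 300.] phi 50.4 gap 74.1 j1,j7 [-0.62  0.63]
450,120,300,50.4 -> [-0.0, -0.0, 0.0] [-0.0, 0.0, -0.0] rows 0.0
529.4,-46.1,270,50.1 -> [0.0, 0.0, 0.3] [-0.1671, -0.0774, 0.03] rows 3.7
529.4,-46.1,226,50.1 -> [0.0, 0.0, 0.0] [0.0, 0.0, 0.044] rows 0.9
```

Call:
{"api": "apply_moves", "payload": {"moves": [0, 0, 0.3, -0.04, -0.019, 0, 0.074, 0, 0, 0.3, -0.08, -0.038, 0, 0.074, 0, 0, 0.3, -0.12, -0.057, 0, 0.074, 0, 0, 0.3, -0.15, -0.07, 0, 0.074, 0, 0, 0.3, -0.1671, -0.0774, 0.01, 0.074, 0, 0, 0.3, -0.1671, -0.0774, 0.02, 0.074, 0, 0, 0.3, -0.1671, -0.0774, 0.03, 0.074, 0, 0, 0.3, -0.1671, -0.0774, 0.03, 0.074, 0, 0, 0.3, -0.1671, -0.0774, 0.03, 0.074, 0, 0, 0.3, -0.1671, -0.0774, 0.03, 0.074]}}

```text
t: 15.5
tcp_pos: [529.4, -45.2, 270.3]
ee_rot: [0.34, 0.94, 0.0, 0.0]
ft_force: [-0.3, -1.2, 0.7]
finger_gap: 0.866
grasp_force: 0.0
```

Call:
{"api": "apply_moves", "payload": {"moves": [0, 0, 0, 0, 0, 0.015, 0.074, 0, 0, 0, 0, 0, 0.03, 0.074, 0, 0, 0, 0, 0, 0.038, 0.074, 0, 0, 0, 0, 0, 0.042, 0.074, 0, 0, 0, 0, 0, 0.044, 0.074, 0, 0, 0, 0, 0, 0.044, 0.074, 0, 0, 0, 0, 0, 0.044, 0.07, 0, 0, 0, 0, 0, 0.044, 0.067, 0, 0, 0, 0, 0, 0.044, 0.065, 0, 0, 0, 0, 0, 0.044, 0.063]}}

```text
t: 16.5
tcp_pos: [529.4, -46.1, 226.2]
ee_rot: [0.341, 0.94, 0.0, 0.0]
ft_force: [0.5, -0.7, -0.6]
finger_gap: 0.737
grasp_force: 0.0
```

Call:
{"api": "apply_moves", "payload": {"moves": [0, 0, 0, 0, 0, 0, 0.061, 0, 0, 0, 0, 0, 0, 0.06, 0, 0, 0, 0, 0, 0, 0.059, 0, 0, 0, 0, 0, 0, 0.058, 0, 0, 0, 0, 0, 0, 0.057, 0, 0, 0, 0, 0, 0, 0.055, 0, 0, 0, 0, 0, 0, 0.05, 0, 0, 0, 0, 0, 0, 0.05, 0, 0, 0, 0, 0, 0, 0.05, 0, 0, 0, 0, 0, 0, 0.05], "squeeze": 40}}

```text
t: 17.5
tcp_pos: [529.2, -46.4, 226.5]
ee_rot: [0.341, 0.94, -0.0, -0.0]
ft_force: [-2.5, -0.4, 7.2]
finger_gap: 0.642
grasp_force: 40.8
```

Call:
{"api": "apply_moves", "payload": {"moves": [0, 0, 0, 0, 0, -0.002, 0.05, 0, 0, 0, 0, 0, -0.005, 0.05, 0, 0, 0, 0, 0, -0.009, 0.05, 0, 0, 0, 0, 0, -0.015, 0.05, 0, 0, 0, 0, 0, -0.024, 0.05, 0, 0, 0, 0, 0, -0.035, 0.05, 0, 0, 0, 0, 0, -0.046, 0.05, 0, 0, 0, 0, 0, -0.056, 0.05, 0, 0, 0, 0, 0, -0.062, 0.05, 0, 0, 0, 0, 0, -0.064, 0.05]}}

```text
t: 18.5
tcp_pos: [529.6, -46.1, 291.0]
ee_rot: [0.341, 0.94, 0.0, 0.001]
ft_force: [0.2, 0.4, -2.9]
finger_gap: 0.634
grasp_force: 42.0
```

```bash
python3 plan.py 395.6,-296.6,290,1 395.6,-296.6,180,1; python3 -c "
from h import *
save('scene','s3.png',(225,170,325,260),6)"
```

```text
t 18.5 tcp [529.6 -46.1 291. ] phi 50.1 gap 54.1 j1,j7 [-0.29  1.05]
395.6,-296.6,290,1 -> [0.08, 0.02, 49.1] [-0.0579, -0.2781, 0.0007] rows 5.7
395.6,-296.6,180,1 -> [0.0, 0.0, 0.0] [0.0, 0.0, 0.11] rows 2.2
```

View pics/s3.png

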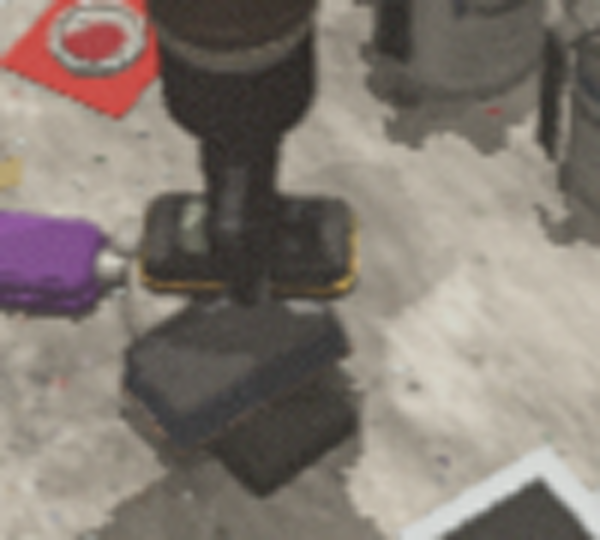

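Call:
{"api": "apply_moves", "payload": {"moves": [0, 0, 3, -0.006, -0.025, 0, 0.05, 0, 0, 9, -0.014, -0.065, 0, 0.05, 0, 0, 16, -0.023, -0.11, 0, 0.05, 0, 0, 24, -0.032, -0.155, 0, 0.05, 0, 0, 32, -0.041, -0.2, 0, 0.05, 0, 0, 40, -0.049, -0.24, 0, 0.05, 0, 0, 46, -0.055, -0.265, 0, 0.05, 0, 0, 49.1, -0.058, -0.278, 0, 0.05, 0, 0, 49.1, -0.058, -0.278, 0, 0.05, 0, 0, 49.1, -0.058, -0.278, 0, 0.05]}}

```text
t: 19.55
tcp_pos: [396.1, -295.6, 289.6]
ee_rot: [0.7, 0.714, 0.0, -0.0]
ft_force: [1.3, 0.9, -0.6]
finger_gap: 0.64
grasp_force: 42.0
```

Call:
{"api": "apply_moves", "payload": {"moves": [0, 0, 0, 0, 0, 0.02, 0.05, 0, 0, 0, 0, 0, 0.045, 0.05, 0, 0, 0, 0, 0, 0.07, 0.05, 0, 0, 0, 0, 0, 0.085, 0.05, 0, 0, 0, 0, 0, 0.095, 0.05, 0, 0, 0, 0, 0, 0.101, 0.05, 0, 0, 0, 0, 0, 0.105, 0.05, 0, 0, 0, 0, 0, 0.108, 0.05, 0, 0, 0, 0, 0, 0.11, 0.05, 0, 0, 0, 0, 0, 0.11, 0.05]}}

```text
t: 20.55
tcp_pos: [395.7, -296.6, 180.1]
ee_rot: [0.701, 0.713, 0.0, 0.0]
ft_force: [-0.3, -0.5, -1.5]
finger_gap: 0.636
grasp_force: 42.2
```

Call:
{"api": "apply_moves", "payload": {"moves": [0, 0, 0, 0, 0, 0.0005, 0.05, 0, 0, 0, 0, 0, 0.001, 0.05, 0, 0, 0, 0, 0, 0.0015, 0.05, 0, 0, 0, 0, 0, 0.0018, 0.05, 0, 0, 0, 0, 0, 0.0021, 0.05, 0, 0, 0, 0, 0, 0.0023, 0.05, 0, 0, 0, 0, 0, 0.0025, 0.05, 0, 0, 0, 0, 0, 0.0025, 0.05, 0, 0, 0, 0, 0, 0.0025, 0.05, 0, 0, 0, 0, 0, 0.0025, 0.05]}}

```text
t: 21.55
tcp_pos: [395.6, -296.6, 177.5]
ee_rot: [0.701, 0.713, 0.0, -0.0]
ft_force: [-0.2, 0.2, -1.8]
finger_gap: 0.641
grasp_force: 42.2
```

```bash
python3 plan.py 395.6,-296.6,177,1
```

```text
t 21.55 tcp [ 395.6 -296.6  177.5] phi 1.0 gap 54.7 j1,j7 [0.17 1.03]
395.6,-296.6,177,1 -> [-0.0, -0.0, 0.0] [0.0, 0.0, 0.0005] rows 0.0
```

Call:
{"api": "apply_moves", "payload": {"moves": [0, 0, 0, 0, 0, 0.0003, 0.05, 0, 0, 0, 0, 0, 0.0006, 0.05, 0, 0, 0, 0, 0, 0.0009, 0.05, 0, 0, 0, 0, 0, 0.001, 0.05, 0, 0, 0, 0, 0, 0.001, 0.05, 0, 0, 0, 0, 0, 0.001, 0.05, 0, 0, 0, 0, 0, 0.001, 0.05, 0, 0, 0, 0, 0, 0.001, 0.05, 0, 0, 0, 0, 0, 0.001, 0.05, 0, 0, 0, 0, 0, 0.001, 0.05]}}

```text
t: 22.55
tcp_pos: [395.5, -296.7, 177.3]
ee_rot: [0.701, 0.713, 0.0, 0.0]
ft_force: [-2.8, 2.7, 12.5]
finger_gap: 0.632
grasp_force: 44.6
```

Call:
{"api": "apply_moves", "payload": {"moves": [0, 0, 0, 0, 0, 0, 0.058, 0, 0, 0, 0, 0, 0, 0.064, 0, 0, 0, 0, 0, 0, 0.07, 0, 0, 0, 0, 0, 0, 0.076, 0, 0, 0, 0, 0, 0, 0.078, 0, 0, 0, 0, 0, -0.015, 0.078, 0, 0, 0, 0, 0, -0.045, 0.078, 0, 0, 0, 0, 0, -0.085, 0.078, 0, 0, 0, 0, 0, -0.115, 0.078, 0, 0, 0, 0, 0, -0.1235, 0.078]}}

```text
t: 23.55
tcp_pos: [396.1, -297.3, 302.7]
ee_rot: [0.701, 0.713, 0.001, 0.002]
ft_force: [-0.2, -0.6, -0.4]
finger_gap: 0.912
grasp_force: 0.0
```

Call:
{"api": "apply_moves", "payload": {"moves": [0, 0, 5, 0.03, 0.003, 0, 0.08, 0, 0, 10, 0.075, 0.008, 0, 0.08, 0, 0, 15, 0.12, 0.013, 0, 0.08, 0, 0, 20, 0.165, 0.018, 0, 0.08, 0, 0, 25, 0.21, 0.023, 0, 0.08, 0, 0, 30, 0.255, 0.028, 0, 0.08, 0, 0, 35, 0.3, 0.033, 0, 0.08, 0, 0, 40, 0.345, 0.037, 0, 0.08, 0, 0, 45, 0.38, 0.04, 0, 0.08, 0, 0, 45, 0.396, 0.041, 0, 0.08]}}

```text
t: 24.55
tcp_pos: [429.3, 103.7, 299.3]
ee_rot: [0.92, 0.392, -0.0, -0.0]
ft_force: [0.5, -1.5, -0.2]
finger_gap: 0.937
grasp_force: 0.0
```

```bash
cat > mb.py <<'E'
from m import *
import sys; tag=sys.argv[1]
im=vision.snapshot('top'); np.save('top%s.npy'%tag,im); sc=vision.snapshot('scene'); np.save('scene%s.npy'%tag,sc)
cr=lambda a,x,y,w=33:cv2.resize(a[y-30:y+30,x-w:x+w],None,fx=4,fy=4,interpolation=cv2.INTER_CUBIC)
cv2.imwrite('pics/m%s.png'%tag,np.hstack([cr(im,368,269),cr(im,283,225),cr(sc,267,235)])[:,:,::-1])
for q,n in(('block_mid','top'),('case_mid','top'),('block_mid','scene'),('case_mid','scene'),('gauge_mid','top')):
    for r in vision.trace(q,n)[:3]:
        reg=r['region'].astype(np.uint8)*255; b=(up(reg)>127)
        W,rc=quad(n,b,{'block_mid':52,'case_mid':22,'gauge_mid':29}[q]); print(q,n,round(r['p'],2),np.round(r['position'],1),'->',np.round(rc[0],1),np.round(rc[1],1),round(rc[2],1))
E
python3 plan.py; python3 mb.py 2
```

```text
t 24.55 tcp [429.3 103.7 299.3] phi -43.9 gap 80.0 j1,j7 [-0.98 -0.8 ]
block_mid top 0.84 [281.7 226.4] -> [522. -38.] [ 64.6 112.7] 89.2
case_mid top 0.75 [292.3 227.3] -> [522.6 -87.5] [72.6 37.9] 3.9
block_mid scene 0.68 [266.1 228.8] -> [513.6 -50.4] [119.4  71.4] 0.6
gauge_mid top 0.81 [368.2 266.3] -> [ 399.5 -287.4] [125.7  59.3] 89.2
gauge_mid top 0.74 [410.2 210.5] -> [ 554.3 -426.3] [128.   62.9] 16.3
gauge_mid top 0.56 [233.9 237.5] -> [491.9 100.4] [47.7 94.2] 14.7
```

View pics/m2.png

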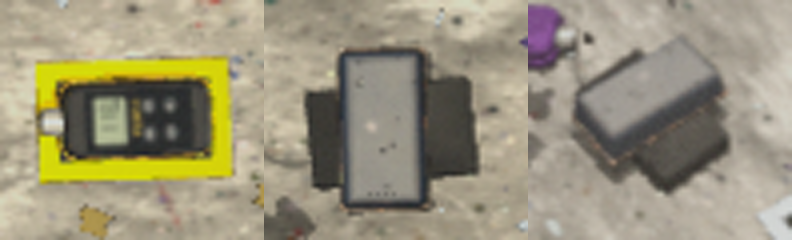

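```bash
python3 - <<'E'
from m import *
print('visual',onz('top',(279.6,226.7),52))
im=np.load('top2.npy'); b=up(im)[:,:,:].astype(int)
# left/right and top/bottom edges of the block from gradient profiles (bench vs dark bevel), pixel corners visually read:
C=np.array([(341,50),(424,49),(427,207),(343,208)],float); C=(C-[264,0]+.5)/4-.5+[250,195]
W=np.array([onz('top',c,52)[:2] for c in C],np.float32); print(np.round(W,1),cv2.minAreaRect(W))
for cen in((522,-38),(521,-40)):
  o=b.astype(np.uint8).copy()
  for z,(cx,cy,a,l,w) in((52,(cen[0],cen[1],-0.8,118,64)),):
    R=np.radians(a); u=np.array([np.cos(R),np.sin(R)]); v=np.array([-u[1],u[0]])
    P=[np.array(cen)+s*l/2*u+t*w/2*v for s,t in((1,1),(1,-1),(-1,-1),(-1,1))]
    print([np.round(proj('top',[*p,z]),1).tolist() for p in P],[np.round(proj('scene',[*p,z]),1).tolist() for p in P])
E
cat > ov.py <<'E'
# overlay of a box (cx,cy,angle of long axis,l,w,z0,z1) on both pictures: ov.py tag out cx cy a l w z0 z1 topx topy scx scy
import sys; from m import *
tag,out=sys.argv[1:3]; cx,cy,a,l,w,z0,z1,tx,ty,sx,sy=map(float,sys.argv[3:]); a=np.radians(a); u=np.array([np.cos(a),np.sin(a)]); v=np.array([-u[1],u[0]]); ims=[]
for n,X,Y in(('top',tx,ty),('scene',sx,sy)):
    X,Y=int(X),int(Y); im=cv2.resize(np.load(n+tag+'.npy')[Y-30:Y+30,X-33:X+33],None,fx=6,fy=6,interpolation=cv2.INTER_CUBIC)
    for z,c in((z1,(0,255,0)),(z0,(255,0,255))):
        P=[proj(n,[*(np.array([cx,cy])+s*l/2*u+t*w/2*v),z]) for s,t in((1,1),(1,-1),(-1,-1),(-1,1))]
        P=((np.array(P)-[X-33,Y-30]+.5)*6).astype(np.int32); cv2.polylines(im,[P],True,c,1)
    ims.append(im)
cv2.imwrite('pics/'+out,np.hstack(ims)[:,:,::-1])
E
python3 ov.py 2 ov2.png 522 -38.5 -0.8 118 64 22 52 283 225 267 235
```

```text
visual [521.30876452 -39.66589158  52.        ]
[[577.3  -9.9]
 [577.2 -68.9]
 [465.3 -69.4]
 [465.4 -10. ]] ((521.2870483398438, -39.67069625854492), (112.07875061035156, 59.432518005371094), 0.00692721176892519)
[[267.8, 205.7], [290.3, 205.7], [290.3, 247.3], [267.7, 247.3]] [[273.4, 210.4], [284.7, 222.8], [254.1, 240.6], [243.3, 227.3]]
[[268.5, 206.0], [291.0, 206.0], [291.0, 247.7], [268.4, 247.7]] [[273.5, 211.0], [284.8, 223.4], [254.2, 241.1], [243.4, 227.9]]
```

View pics/ov2.png

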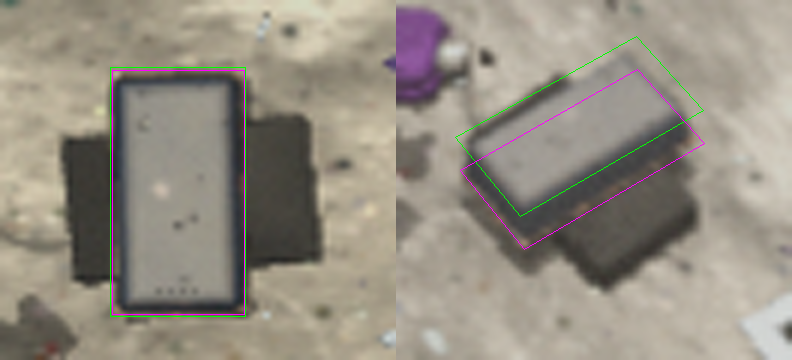

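```bash
python3 plan.py 521.8,-39.2,260,-90.4 521.8,-39.2,194,-90.4
```

```text
t 24.9 tcp [429.6  98.7 299.9] phi -44.11 gap 80.2 j1,j7 [-0.98 -0.8 ]
521.8,-39.2,260,-90.4 -> [0.01, 0.02, 46.29] [-0.0348, 0.1622, 0.0399] rows 5.4
521.8,-39.2,194,-90.4 -> [0.0, 0.0, 0.0] [0.0, 0.0, 0.066] rows 1.3
```

Call:
{"api": "apply_moves", "payload": {"moves": [0, 0, 7, -0.006, 0.027, 0, 0.08, 0, 0, 14, -0.013, 0.06, 0, 0.08, 0, 0, 22, -0.021, 0.095, 0, 0.08, 0, 0, 30, -0.028, 0.126, 0.01, 0.08, 0, 0, 38, -0.033, 0.15, 0.02, 0.08, 0, 0, 46.4, -0.0361, 0.1629, 0.03, 0.08, 0, 0, 46.4, -0.0361, 0.1629, 0.04, 0.08, 0, 0, 46.4, -0.0361, 0.1629, 0.04, 0.08, 0, 0, 46.4, -0.0361, 0.1629, 0.04, 0.08, 0, 0, 46.4, -0.0361, 0.1629, 0.04, 0.08]}}

```text
t: 25.9
tcp_pos: [521.6, -38.5, 260.4]
ee_rot: [1.0, -0.002, 0.0, -0.0]
ft_force: [-0.2, -0.5, 0.7]
finger_gap: 0.939
grasp_force: 0.0
```

```bash
python3 plan.py 521.8,-39.2,194,-90.4
```

```text
t 25.9 tcp [521.6 -38.5 260.4] phi -90.24 gap 80.2 j1,j7 [-0.66 -1.03]
521.8,-39.2,194,-90.4 -> [-0.06, -0.03, 0.16] [0.0002, 0.0008, 0.0664] rows 1.3
```

Call:
{"api": "apply_moves", "payload": {"moves": [0, 0, 0, 0, 0, 0.015, 0.08, 0, 0, 0, 0, 0, 0.035, 0.08, 0, 0, 0, 0, 0, 0.05, 0.08, 0, 0, 0, 0, 0, 0.058, 0.08, 0, 0, 0, 0, 0, 0.063, 0.08, 0, 0, 0, 0, 0, 0.066, 0.08, 0, 0, 0, 0, 0, 0.066, 0.076, 0, 0, 0, 0, 0, 0.066, 0.073, 0, 0, 0, 0, 0, 0.066, 0.071, 0, 0, 0, 0, 0, 0.066, 0.069]}}

```text
t: 26.9
tcp_pos: [521.9, -39.0, 194.3]
ee_rot: [1.0, -0.003, 0.0, -0.0]
ft_force: [1.1, 0.6, 1.8]
finger_gap: 0.813
grasp_force: 0.0
```

Call:
{"api": "apply_moves", "payload": {"moves": [0, 0, 0, 0, 0, 0, 0.067, 0, 0, 0, 0, 0, 0, 0.066, 0, 0, 0, 0, 0, 0, 0.065, 0, 0, 0, 0, 0, 0, 0.064, 0, 0, 0, 0, 0, 0, 0.063, 0, 0, 0, 0, 0, 0, 0.06, 0, 0, 0, 0, 0, 0, 0.057, 0, 0, 0, 0, 0, 0, 0.055, 0, 0, 0, 0, 0, 0, 0.055, 0, 0, 0, 0, 0, 0, 0.055], "squeeze": 45}}

```text
t: 27.9
tcp_pos: [521.8, -39.0, 194.7]
ee_rot: [1.0, -0.003, 0.0, -0.001]
ft_force: [-2.8, 1.4, 11.0]
finger_gap: 0.699
grasp_force: 46.6
```

Call:
{"api": "apply_moves", "payload": {"moves": [0, 0, 0, 0, 0, -0.001, 0.055, 0, 0, 0, 0, 0, -0.003, 0.055, 0, 0, 0, 0, 0, -0.006, 0.055, 0, 0, 0, 0, 0, -0.01, 0.055, 0, 0, 0, 0, 0, -0.016, 0.055, 0, 0, 0, 0, 0, -0.025, 0.055, 0, 0, 0, 0, 0, -0.038, 0.055, 0, 0, 0, 0, 0, -0.05, 0.055, 0, 0, 0, 0, 0, -0.058, 0.055, 0, 0, 0, 0, 0, -0.066, 0.055]}}

```text
t: 28.9
tcp_pos: [521.8, -39.0, 261.0]
ee_rot: [1.0, -0.003, 0.0, -0.0]
ft_force: [-0.3, -0.1, -0.7]
finger_gap: 0.699
grasp_force: 48.7
```

```bash
python3 plan.py 390.4,289.4,260,-20.2; python3 -c "
from h import *
save('scene','s4.png',(225,170,325,260),6)"
```

```text
t 28.9 tcp [521.8 -39.  261. ] phi -90.38 gap 59.7 j1,j7 [-0.67 -1.03]
390.4,289.4,260,-20.2 -> [0.01, -0.05, -70.18] [-0.1336, -0.3275, 0.001] rows 8.2
```

View pics/s4.png

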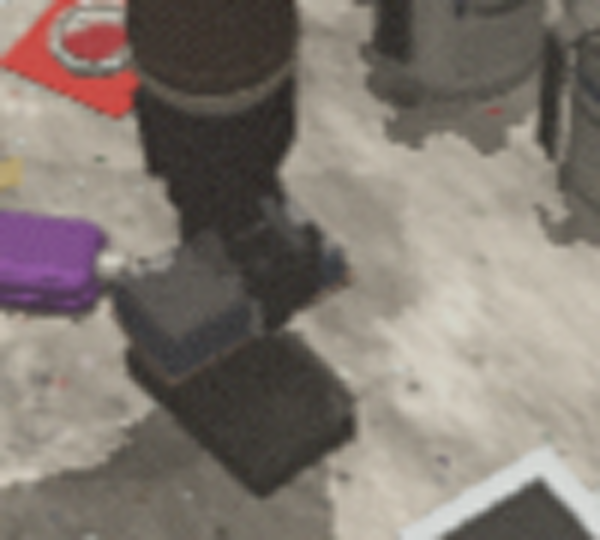

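Call:
{"api": "apply_moves", "payload": {"moves": [0, 0, -5, -0.008, -0.02, 0, 0.055, 0, 0, -12, -0.022, -0.055, 0, 0.055, 0, 0, -20, -0.039, -0.095, 0, 0.055, 0, 0, -28, -0.055, -0.135, 0, 0.055, 0, 0, -36, -0.072, -0.175, 0, 0.055, 0, 0, -44, -0.088, -0.215, 0, 0.055, 0, 0, -52, -0.104, -0.255, 0, 0.055, 0, 0, -60, -0.118, -0.29, 0, 0.055, 0, 0, -66, -0.128, -0.315, 0, 0.055, 0, 0, -70.2, -0.1334, -0.3276, 0, 0.055]}}

```text
t: 29.95
tcp_pos: [389.2, 292.1, 260.0]
ee_rot: [0.818, 0.575, 0.0, -0.0]
ft_force: [0.2, 0.4, -1.3]
finger_gap: 0.696
grasp_force: 48.8
```

Call:
{"api": "apply_moves", "payload": {"moves": [0, 0, 0, 0, 0, 0, 0.055, 0, 0, 0, 0, 0, 0.01, 0.055, 0, 0, 0, 0, 0, 0.028, 0.055, 0, 0, 0, 0, 0, 0.046, 0.055, 0, 0, 0, 0, 0, 0.06, 0.055, 0, 0, 0, 0, 0, 0.07, 0.055, 0, 0, 0, 0, 0, 0.076, 0.055, 0, 0, 0, 0, 0, 0.08, 0.055, 0, 0, 0, 0, 0, 0.082, 0.055, 0, 0, 0, 0, 0, 0.082, 0.055]}}

```text
t: 30.95
tcp_pos: [390.7, 289.5, 178.1]
ee_rot: [0.82, 0.572, 0.0, -0.0]
ft_force: [-0.6, -0.2, 0.2]
finger_gap: 0.698
grasp_force: 48.8
```

Call:
{"api": "apply_moves", "payload": {"moves": [0, 0, 0, 0, 0, 0.0004, 0.055, 0, 0, 0, 0, 0, 0.0008, 0.055, 0, 0, 0, 0, 0, 0.0012, 0.055, 0, 0, 0, 0, 0, 0.0016, 0.055, 0, 0, 0, 0, 0, 0.002, 0.055, 0, 0, 0, 0, 0, 0.0024, 0.055, 0, 0, 0, 0, 0, 0.0028, 0.055, 0, 0, 0, 0, 0, 0.003, 0.055, 0, 0, 0, 0, 0, 0.003, 0.055, 0, 0, 0, 0, 0, 0.003, 0.055]}}

```text
t: 31.95
tcp_pos: [390.7, 289.4, 175.7]
ee_rot: [0.82, 0.572, 0.0, -0.0]
ft_force: [-2.4, -0.7, 11.1]
finger_gap: 0.699
grasp_force: 51.1
```

```bash
python3 plan.py 390.7,289.3,174.5,-20.2
```

```text
t 31.95 tcp [390.7 289.4 175.7] phi -20.2 gap 59.7 j1,j7 [-1.09 -0.64]
390.7,289.3,174.5,-20.2 -> [-0.03, -0.03, -0.0] [-0.0001, 0.0001, 0.0012] rows 0.0
```

Call:
{"api": "apply_moves", "payload": {"moves": [0, 0, 0, 0, 0, 0, 0.062, 0, 0, 0, 0, 0, 0, 0.067, 0, 0, 0, 0, 0, 0, 0.073, 0, 0, 0, 0, 0, 0, 0.08, 0, 0, 0, 0, 0, 0, 0.084, 0, 0, 0, 0, 0, -0.015, 0.084, 0, 0, 0, 0, 0, -0.045, 0.084, 0, 0, 0, 0, 0, -0.085, 0.084, 0, 0, 0, 0, 0, -0.115, 0.084, 0, 0, 0, 0, 0, -0.125, 0.084]}}

```text
t: 32.95
tcp_pos: [391.3, 289.7, 302.6]
ee_rot: [0.82, 0.572, 0.002, -0.001]
ft_force: [0.6, 0.8, 0.9]
finger_gap: 0.984
grasp_force: 0.0
```

Call:
{"api": "apply_moves", "payload": {"moves": [0, 0, -6, -0.034, 0.023, 0, 0.085, 0, 0, -12, -0.07, 0.047, 0, 0.085, 0, 0, -18, -0.105, 0.071, 0, 0.085, 0, 0, -25.2, -0.125, 0.085, 0, 0.085, 0, 0, -25.2, -0.1359, 0.0919, 0, 0.085, 0, 0, -25.2, -0.1359, 0.0919, 0, 0.085, 0, 0, -25.2, -0.1359, 0.0919, 0, 0.085, 0, 0, -25.2, -0.1359, 0.0919, 0, 0.085, 0, 0, -25.2, -0.1359, 0.0919, 0, 0.085, 0, 0, -25.2, -0.1359, 0.0919, 0, 0.085]}}

```text
t: 33.95
tcp_pos: [429.8, 131.1, 299.9]
ee_rot: [0.675, 0.738, -0.0, -0.0]
ft_force: [0.5, -0.3, -0.4]
finger_gap: 0.996
grasp_force: 0.0
```

```bash
python3 plan.py; sed -i 's/cr(im,368,269),cr(im,283,225),cr(sc,267,235)/cr(im,170,272),cr(im,287,227),cr(sc,272,240)/' mb.py; python3 mb.py 3; python3 ov.py 3 ov3.png 524 -50 94.5 120 70 0 22 283 225 267 235
```

```text
t 33.95 tcp [429.8 131.1 299.9] phi 5.07 gap 85.1 j1,j7 [-0.89 -0.09]
block_mid top 0.69 [154.4 270.9] -> [411.4 322.9] [19.7 56.6] 83.6
block_mid top 0.31 [316.6 143.1] -> [ 756.3 -145.6] [77.1 81.5] 44.3
case_mid top 0.75 [281.6 228.3] -> [518.1 -44.4] [ 73.7 123.4] 5.2
block_mid scene 0.6 [182.  192.9] -> [380.5 252.5] [134.2  62.3] 71.7
block_mid scene 0.28 [343.5 214.5] -> [ 745.8 -155.5] [119.2  74.8] 35.9
case_mid scene 0.69 [263.4 236.1] -> [514.8 -49. ] [ 80.3 133.6] 6.1
gauge_mid top 0.97 [231.6 241.9] -> [473.7  99.8] [ 57.2 109.6] 44.3
gauge_mid top 0.75 [371.5 268.3] -> [ 399.5 -286.1] [123.   59.3] 89.2
```

View pics/m3.png

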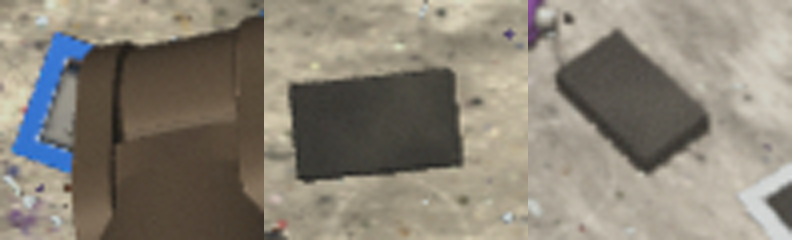

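View pics/ov3.png

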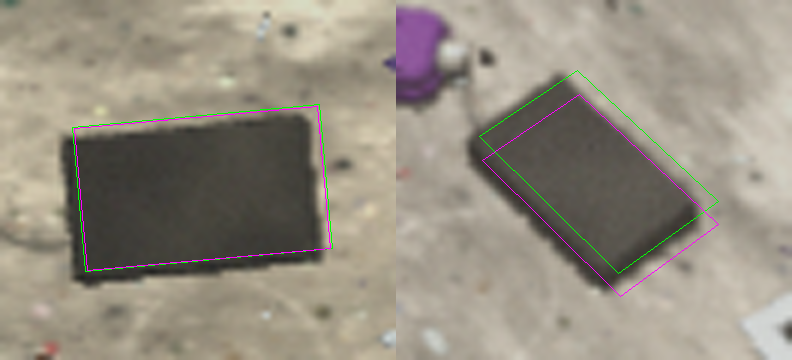

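Call:
{"api": "apply_moves", "payload": {"moves": [0, 0, -0.2, -0.035, 0.014, 0, 0.0854, 0, 0, -0.2, -0.075, 0.03, 0, 0.0854, 0, 0, -0.2, -0.115, 0.046, 0.01, 0.0854, 0, 0, -0.2, -0.15, 0.06, 0.03, 0.0854, 0, 0, -0.2, -0.175, 0.07, 0.05, 0.0854, 0, 0, -0.2, -0.182, 0.0729, 0.07, 0.0854, 0, 0, -0.2, -0.182, 0.0729, 0.07, 0.0854, 0, 0, -0.2, -0.182, 0.0729, 0.07, 0.0854, 0, 0, -0.2, -0.182, 0.0729, 0.07, 0.0854, 0, 0, -0.2, -0.182, 0.0729, 0.07, 0.0854]}}

```text
t: 35.3
tcp_pos: [518.6, -43.8, 231.0]
ee_rot: [0.674, 0.739, 0.001, 0.0]
ft_force: [-0.0, -0.2, 0.3]
finger_gap: 1.001
grasp_force: 0.0
```

```bash
python3 plan.py 518.5,-45,171,5.2; python3 - <<'E'
from h import *
im=vision.snapshot('top'); np.save('top4.npy',im)
cr=lambda a,x,y,w=33:cv2.resize(a[y-30:y+30,x-w:x+w],None,fx=6,fy=6,interpolation=cv2.INTER_CUBIC)
cv2.imwrite('pics/m4.png',np.hstack([cr(im,170,272),cr(im,283,227)])[:,:,::-1])
from m import *
b=up(im); hsv=cv2.cvtColor(b,cv2.COLOR_RGB2HSV); H,S,V=[hsv[...,i].astype(int) for i in range(3)]
M=((H>100)&(H<120)&(S>110)&(V>60)&win(im,(169,273),28)).astype(np.uint8); W,r=quad('top',M,3); print('mat',r)
cs,h=cv2.findContours(M,cv2.RETR_CCOMP,cv2.CHAIN_APPROX_NONE); hs=[x for x,hh in zip(cs,h[0]) if hh[3]>=0]
if hs:
    q=max(hs,key=cv2.contourArea)
    for z in(3,18,33): print('hole',z,cv2.minAreaRect(np.array([onz('top',p,z)[:2] for p in (q[:,0]+.5)/4-.5],np.float32)))
E
```

```text
t 35.3 tcp [518.6 -43.8 231. ] phi 5.29 gap 85.5 j1,j7 [-0.42  0.46]
518.5,-45,171,5.2 -> [0.09, -0.03, 0.09] [-0.0012, -0.0003, 0.06] rows 1.2
mat ((390.6791687011719, 288.73956298828125), (147.68841552734375, 94.58513641357422), 69.88957214355469)
hole 3 ((391.55291748046875, 288.3431091308594), (123.18852996826172, 69.44957733154297), 69.77994537353516)
hole 18 ((392.8935241699219, 284.4807434082031), (121.78582763671875, 68.65877532958984), 69.77995300292969)
hole 33 ((394.2341613769531, 280.61834716796875), (120.38311004638672, 67.86799621582031), 69.7799301147461)
```

View pics/m4.png

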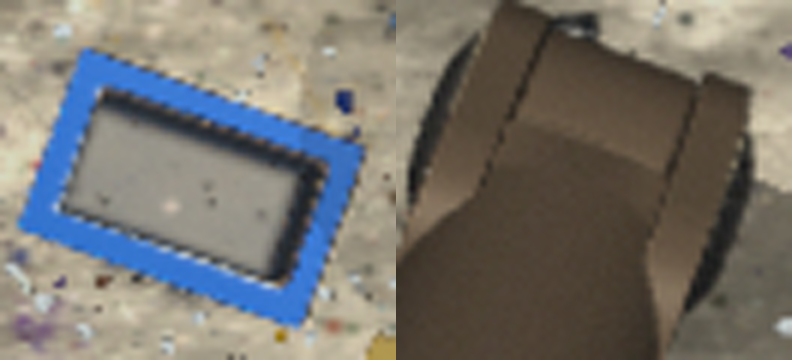

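```bash
cp scene3.npy scene4.npy; python3 - <<'E'
from m import *
im=np.load('top4.npy'); X,Y=170,272; s=9
o=cv2.resize(im[Y-30:Y+30,X-33:X+33],None,fx=s,fy=s,interpolation=cv2.INTER_NEAREST)
a=np.radians(69.8); u=np.array([np.cos(a),np.sin(a)]); v=np.array([-u[1],u[0]])
for l,w,z,c in((118,64,3,(255,0,255)),(118,64,33,(0,255,0))):
    P=[proj('top',[*(np.array([390.8,289.2])+p*l/2*u+t*w/2*v),z]) for p,t in((1,1),(1,-1),(-1,-1),(-1,1))]
    cv2.polylines(o,[((np.array(P)-[X-33,Y-30]+.5)*s).astype(np.int32)],True,c,1)
cv2.imwrite('pics/ov4.png',o[:,:,::-1])
E
```

```text
(no output)
```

View pics/ov4.png

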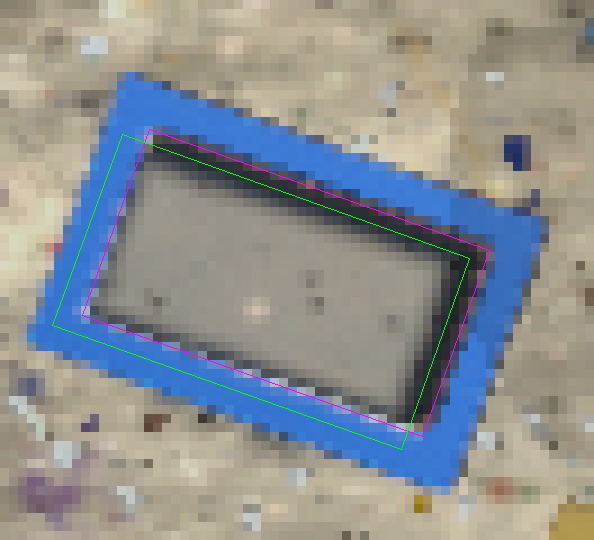

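Call:
{"api": "apply_moves", "payload": {"moves": [0, 0, 0, 0, 0, 0.015, 0.0854, 0, 0, 0, 0, 0, 0.03, 0.0854, 0, 0, 0, 0, 0, 0.042, 0.0854, 0, 0, 0, 0, 0, 0.05, 0.0854, 0, 0, 0, 0, 0, 0.055, 0.0854, 0, 0, 0, 0, 0, 0.058, 0.0854, 0, 0, 0, 0, 0, 0.059, 0.082, 0, 0, 0, 0, 0, 0.059, 0.079, 0, 0, 0, 0, 0, 0.059, 0.077, 0, 0, 0, 0, 0, 0.059, 0.075]}}

```text
t: 36.35
tcp_pos: [518.6, -44.8, 171.3]
ee_rot: [0.674, 0.738, 0.0, 0.0]
ft_force: [-0.5, -0.3, 0.3]
finger_gap: 0.879
grasp_force: 0.0
```

Call:
{"api": "apply_moves", "payload": {"moves": [0, 0, 0, 0, 0, 0, 0.073, 0, 0, 0, 0, 0, 0, 0.072, 0, 0, 0, 0, 0, 0, 0.071, 0, 0, 0, 0, 0, 0, 0.07, 0, 0, 0, 0, 0, 0, 0.068, 0, 0, 0, 0, 0, 0, 0.065, 0, 0, 0, 0, 0, 0, 0.06, 0, 0, 0, 0, 0, 0, 0.06, 0, 0, 0, 0, 0, 0, 0.06, 0, 0, 0, 0, 0, 0, 0.06], "squeeze": 45}}

```text
t: 37.35
tcp_pos: [518.3, -44.8, 171.3]
ee_rot: [0.674, 0.738, 0.0, -0.0]
ft_force: [-3.3, 0.5, 6.8]
finger_gap: 0.809
grasp_force: 50.7
```

Call:
{"api": "apply_moves", "payload": {"moves": [0, 0, 0, 0, 0, -0.001, 0.06, 0, 0, 0, 0, 0, -0.003, 0.06, 0, 0, 0, 0, 0, -0.006, 0.06, 0, 0, 0, 0, 0, -0.01, 0.06, 0, 0, 0, 0, 0, -0.016, 0.06, 0, 0, 0, 0, 0, -0.024, 0.06, 0, 0, 0, 0, 0, -0.034, 0.06, 0, 0, 0, 0, 0, -0.042, 0.06, 0, 0, 0, 0, 0, -0.048, 0.06, 0, 0, 0, 0, 0, -0.05, 0.06]}}

```text
t: 38.35
tcp_pos: [518.7, -44.7, 221.9]
ee_rot: [0.674, 0.739, 0.001, 0.0]
ft_force: [0.5, -0.3, -1.5]
finger_gap: 0.809
grasp_force: 51.2
```

```bash
python3 plan.py 581.8,-241.8,221,-1.7; python3 -c "
from h import *
for r in vision.trace('case_mid','scene')[:2] if vision.snapshot('scene') is not None else []: print(round(r['p'],2),r['position'])"
```

```text
t 38.35 tcp [518.7 -44.7 221.9] phi 5.21 gap 69.1 j1,j7 [-0.41  0.47]
581.8,-241.8,221,-1.7 -> [0.08, -0.01, 6.91] [-0.202, 0.0449, 0.001] rows 4.1
0.55 [268.8, 228.3]
```

Call:
{"api": "apply_moves", "payload": {"moves": [0, 0, 1, -0.02, 0.004, 0, 0.06, 0, 0, 2, -0.055, 0.012, 0, 0.06, 0, 0, 3, -0.095, 0.021, 0, 0.06, 0, 0, 4, -0.135, 0.03, 0, 0.06, 0, 0, 5, -0.17, 0.038, 0, 0.06, 0, 0, 6, -0.193, 0.0433, 0, 0.06, 0, 0, 6.9, -0.2017, 0.0453, 0, 0.06, 0, 0, 6.9, -0.2017, 0.0453, 0.005, 0.06, 0, 0, 6.9, -0.2017, 0.0453, 0.015, 0.06, 0, 0, 6.9, -0.2017, 0.0453, 0.025, 0.06]}}

```text
t: 39.45
tcp_pos: [581.8, -239.5, 194.7]
ee_rot: [0.717, 0.697, 0.0, -0.001]
ft_force: [-0.2, -0.5, -1.1]
finger_gap: 0.808
grasp_force: 51.2
```

Call:
{"api": "apply_moves", "payload": {"moves": [0, 0, 0, 0, 0, 0.007, 0.06, 0, 0, 0, 0, 0, 0.012, 0.06, 0, 0, 0, 0, 0, 0.016, 0.06, 0, 0, 0, 0, 0, 0.018, 0.06, 0, 0, 0, 0, 0, 0.019, 0.06, 0, 0, 0, 0, 0, 0.02, 0.06, 0, 0, 0, 0, 0, 0.021, 0.06, 0, 0, 0, 0, 0, 0.0215, 0.06, 0, 0, 0, 0, 0, 0.022, 0.06, 0, 0, 0, 0, 0, 0.0222, 0.06]}}

```text
t: 40.45
tcp_pos: [581.9, -241.6, 174.4]
ee_rot: [0.717, 0.697, 0.0, 0.0]
ft_force: [-2.2, 1.0, 6.5]
finger_gap: 0.81
grasp_force: 52.0
```

```bash
python3 plan.py 581.9,-241.8,173.5,-1.7
```

```text
t 40.45 tcp [ 581.9 -241.6  174.4] phi -1.7 gap 69.2 j1,j7 [-0.02  0.7 ]
581.9,-241.8,173.5,-1.7 -> [0.02, -0.02, 0.0] [-0.0002, -0.0, 0.0009] rows 0.0
```

Call:
{"api": "apply_moves", "payload": {"moves": [0, 0, 0, 0, 0, 0, 0.07, 0, 0, 0, 0, 0, 0, 0.074, 0, 0, 0, 0, 0, 0, 0.079, 0, 0, 0, 0, 0, 0, 0.083, 0, 0, 0, 0, 0, 0, 0.0854, 0, 0, 0, 0, 0, -0.012, 0.0854, 0, 0, 0, 0, 0, -0.04, 0.0854, 0, 0, 0, 0, 0, -0.08, 0.0854, 0, 0, 0, 0, 0, -0.115, 0.0854, 0, 0, 0, 0, 0, -0.13, 0.0854]}}

```text
t: 41.45
tcp_pos: [582.4, -242.4, 308.2]
ee_rot: [0.718, 0.696, 0.001, 0.002]
ft_force: [-0.0, -0.8, 0.3]
finger_gap: 0.998
grasp_force: 0.0
```

Call:
{"api": "apply_moves", "payload": {"moves": [0, 0, 0, 0.035, -0.024, 0, 0.0854, 0, 0, 0, 0.075, -0.052, 0, 0.0854, 0, 0, 0, 0.115, -0.08, 0, 0.0854, 0, 0, 0, 0.155, -0.108, 0, 0.0854, 0, 0, 0, 0.19, -0.132, 0, 0.0854, 0, 0, 0, 0.225, -0.156, 0, 0.0854, 0, 0, 0, 0.225, -0.156, 0, 0.0854, 0, 0, 0, 0.225, -0.156, 0, 0.0854, 0, 0, 0, 0.225, -0.156, 0, 0.0854, 0, 0, 0, 0.225, -0.156, 0, 0.0854]}}

```text
t: 42.45
tcp_pos: [433.1, -13.1, 303.9]
ee_rot: [0.718, 0.696, -0.0, 0.0]
ft_force: [0.5, 0.2, 0.4]
finger_gap: 0.996
grasp_force: 0.0
```

```bash
python3 - <<'E'
from m import *
im=vision.snapshot('top'); np.save('top5.npy',im); sc=vision.snapshot('scene'); np.save('scene5.npy',sc)
boxes={'gauge':(395.6,-296.6,91,112,58,29,(368,269),(281,315)),'block':(390.7,289.3,69.8,118,64,33,(170,272),(183,194)),'case':(581.9,-241.8,88.3,120,70,25,(346,204),(318,268)),'lid':(602,230.5,22.5,60,60,12,(189,202),(242,178))}
rows=[]
for n,k in(('top',6),('scene',7)):
    I=vision and (im if n=='top' else sc); r=[]
    for b in boxes.values():
        X,Y=b[k]; s=4; o=cv2.resize(I[Y-30:Y+30,X-25:X+25],None,fx=s,fy=s,interpolation=cv2.INTER_CUBIC)
        a=np.radians(b[2]); u=np.array([np.cos(a),np.sin(a)]); v=np.array([-u[1],u[0]])
        for z,c in((3,(255,0,255)),(b[5],(0,255,0))):
            P=[proj(n,[*(np.array(b[:2])+p*b[3]/2*u+t*b[4]/2*v),z]) for p,t in((1,1),(1,-1),(-1,-1),(-1,1))]
            cv2.polylines(o,[((np.array(P)-[X-25,Y-30]+.5)*s).astype(np.int32)],True,c,1)
        r.append(o)
    rows.append(np.hstack(r))
cv2.imwrite('pics/fin.png',np.vstack(rows)[:,:,::-1])
E
```

```text
(no output)
```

View pics/fin.png

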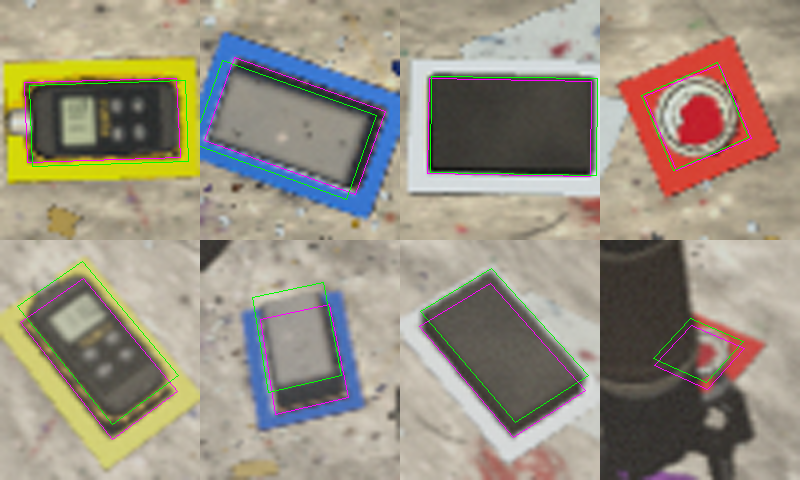

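```bash
python3 -c "
from h import *
print(workorder.close_job())"
```

```text
the job is handed in; nothing more can be done
None
```

The pile is apart: lid, gauge, sanding block and case are each right way up on their own mats, centred to within about 2 mm as measured in the camera pictures; the yellow tin was not touched, and the job was handed in at about 42 s of the 102 s allowed.

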